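Load the conductivity test cell and hold its bayonet cap home

TASK

Lay the small round steel blank - the one whose outline matches - flat in the round spring cup of the test cell and let go of it. Then fit the bayonet cap over it with its lugs in the cell's two notches, push it straight down against the spring, turn it a quarter turn clockwise (seen from above) to its stop, and finish while still holding it turned and pressed fully home on the rim for the reading: do not let go or ease off. Leave the other two blanks, the beaker and the jar where they are.

Things in the scene. Friction and masses are not known exactly. Their poses are not given: they have to be found in the camera images.
- disc_center (a point): Small round steel blank, diameter 32 mm, 12 mm thick, lying flat on the bench, 70 g; position is its centre, 6 mm above its underside; z is its axis.
- big_disc: Wrong blank, to be left alone: larger round steel disc, diameter 44 mm, 12 mm thick; origin at the centre of its underside.
- square: Wrong blank, to be left alone: square steel plate 34 x 34 x 12 mm; origin at the centre of its underside.
- cell_rim (a point): Test cell, fixed: grey base 100 x 100 x 14 mm with an upright round steel socket of 60 mm outer diameter. This point is the centre of the socket's flat rim, 50 mm above the bench; z up. The rim's outer edge has two notches, 30 degrees (15 mm) wide, at this frame's +y and -y; white marks on the base show them. The cap has about 2 mm play sideways and 7 degrees in the notches.
- cup_floor (a point): Spring cup in the middle of the socket; this point is the centre of its floor, on which the blank lies. Recess of diameter 36 mm, 4 mm deep, wall 2.6 mm thick. At rest the floor is 2 mm above the socket rim (cup wall top 6 mm above it), so a seated blank stands 8 mm out of the cup.
- cup (a joint): How far the cup is pressed down, m: 0 at rest, 0.014 when the cap lies home on the rim with the blank under it; if the turned cap is let go or eased off, it springs back to 0.008 under the ledges. Spring force about 4 N at rest and 13 N at 0.014.
- cap_grip (a point): Centre of the grey grip bar on top of the loose bayonet cap: bar 50 mm long (x), 18 mm thick (y), 38 mm high. This point is 40 mm above the cap's lower edge, 19 mm above the upper face of its top plate. When home it is 24 mm above the socket rim; the lugs enter the notches below 40 mm above the rim, and the top plate meets a seated blank at 38 mm. A half turn gives the same fit.
- cap: Bayonet cap, aluminium, 180 g, standing upright on the bench; origin at the centre of its lower edge, axes as the bar's. Diameter 73 mm, hollow 16 mm deep inside (bore 64.6 mm), top plate 5 mm thick. Two lugs 7 mm wide and 4 mm high point inward at the lower edge, below the two ends of the bar (+x and -x).
- beaker: Glass beaker, diameter 70 mm, 90 mm high, to be left standing; origin at the centre of its underside.
- jar: Glass jar with dark lid, diameter 68 mm, 85 mm high, to be left standing; origin at the centre of its underside.
- cell: The same cell, origin under its base, axes as the rim's. From each notch a channel runs clockwise (seen from above) under a 6 mm thick ledge for a quarter turn to a stop; there the cap's lugs and bar lie along this frame's x. The cap turns only once the underside of its top plate is less than 6 mm above the rim; the other way is blocked.
- disc: The small round blank itself; origin at the centre of its underside.
Mind the look-alikes: they are no part of the job. Leave any green look-alike of the cap alone. What is shaped like the disc but orange is not meant.

How it is judged:
By the outcome, as a careful person would: the job done as asked, in the order asked, and still so for the second after the job is handed in, while the arm keeps its last pose, push and grip.
It also fails if it takes over 58 s, if anything falls off the work surface, if the arm or the gripper's body presses on something with over 40 N, if the wrist force passes 120 N, or if a joint passes its speed limit or range.

ROBOT

A 6-joint arm with a two-finger parallel gripper is mounted at the origin on the work surface. World frame = base frame: x ahead of the robot, y to its left, z up, the work surface at z = 0. Lengths are in m, angles in rad, forces in N, time in s.
With the tool pointing down it reaches from about 0.35 to 0.975 m from the base axis. Payload 7.1 kg.
Tool frame: the origin (TCP) lies at the very end of the fingers, on their centre line; the grasp point (between the pads) lies 19 mm behind it; z points along the fingers, y is the direction in which the jaws open and shut (so a half turn about z gives the same grasp; the last joint's range is limited). The gripper opens to 88 mm and grips with 3 to 60 N. Pads are 20 mm wide; open, the fingers measure 115 mm over their backs; the gripper's body (75 mm by 178 mm) begins 61 mm behind the grasp point.
Start: joints at [-1.338, 0.423, 1.63, -0, 1.089, -0.019], TCP at [0.156, -0.605, 0.223] pointing down, gripper open.
Joint ranges: [-3, 3], [-0.9, 2.11], [0.09, 2.58], [-1.31, 4.45], [0.11, 2.69], [-2.54, 2.54]. Speed limits (rad/s): [2.39, 2.39, 3.01, 3.14, 3.14, 3.14].

INTERFACE

Orientations are given as a 3x3 rotation matrix whose columns are the frame's x, y, z axes.
In Python, from bench import ctrl gives the robot as it stands.
- The arm moves only by the tool carry_out, never from a script. Its argument "deltas" is text: rows parted by semicolons, each of 4 numbers parted by spaces: the shift along the world's x, y, z in mm, then the turn about the world's z in rad. A call has exactly 5 rows; each row shifts and turns the commanded pose from where the row before left it; what a row does not reach is not made up. A row lasts 1/12 s, in which the tool goes at most 41.7 mm and 7.16 degrees, less where a joint would pass 70% of its speed; a pose out of reach is approached as far as the arm can. A call with a gripper value outside its range is refused whole. "fingers" is the gripper's target within -1 to 1 (fully open at 1, half-way at 0, shut at -1), set as the call begins (left out, the last holds). The fingers move at their own pace and stop on an object; "grip_force" is the grip in N (left out, the last holds). Time passes only in rows, so rows that do not move let the fingers close, or fill a call up. It gives the time, the measured TCP pose, the force and the opening at its end, in the units of the state.
- ctrl.get_obs(): the state, without advancing time (a new reading comes with each control period).
- ctrl.get_image(name): name is "scene" or "top" or "wrist"; returns the picture (420x560x3 uint8, red, green, blue); there is no depth.
- ctrl.get_calibration(name): a dict with "fov_y" (degrees; the focal length in pixels is half the picture's height over the tangent of half this angle, whatever the lens; pixels are square), "cx", "cy" (the principal point, pixels), "k1" (the pictures are not rectified: a ray, as slopes to the right and down, at radius r is drawn at 1 + k1 r^2 times it, then the intrinsics apply), "R" (3x3) and "t" (3): a world point X has camera coordinates R X + t. Camera axes: x right, y down, z forward; pixel columns grow to the right and rows downward; lengths in m; the calibration is good to about 2 mm. A picture is of the moment at which its call begins: read the wrist's pose just before it. get_calibration takes no time and is no camera call; for the wrist camera it gives the pose at the moment of the call.
- ctrl.job_done(): hands the job in, once; it reports no verdict.
Trained networks look in the newest picture that a camera, given by its name, has taken for a name from the list of things; names that differ only in an ending like _2 or _b are one class to them, and where a whole thing is asked for, a point or a joint stands for the part that bears it (a point fixed in the world has none). Each returns a list of dicts, best first, with "confidence" (0 to 1); they miss things now and then, are a little off and sometimes report something else, mostly with a low value. They report only what shows in the picture. A call takes as long as a camera call. They do not tell look-alikes from the thing itself.
- ctrl.search_frame(camera, target): "point" ([x, y, z] in m, in the coordinates of the camera as it stood for that picture, good to about 4 mm: the middle of the surface that is visible of it).
The state is a dict: "t": time; "joints": joint angles; "joint_velocities": joint speeds; "joint_torque": joint torques, N m; "eef_pos": TCP position; "eef_rot": TCP orientation; "ft_force": force on the tool from outside, world axes, zero at the start; "ft_torque": the same for the moment, N m; "gripper_width": finger opening in m.
Only numpy, scipy, OpenCV 4.12 (cv2) and the standard library are available. Lean on these libraries where they do the work, as an engineer would, in place of code of your own. Each camera call takes 0.05 s, during which the arm holds its last target. There are 200 camera calls.

## Working session

There is one attempt and no reset: what is moved stays moved. The work goes in short steps, Python scripts to look and compute and a tool call to move; the robot and the scene stay as the last step left them, time stands still between calls to the robot, and variables do not carry over. Pictures are saved under pics/ and viewed, about 8 in all and at most 12, crops included, and the job is handed in when it is done.

Besides the shell and the picture viewer there is one more tool, called after ">>>" as name(argument=value, ...), one argument or row to a line, values as JSON. carry_out: Moves the arm, as the interface text tells. Its arguments: {"type":"object","properties":{"deltas":{"type":"string"},"fingers":{"type":"number"},"grip_force":{"type":"number"}},"required":["deltas"]}

```bash
mkdir -p pics; ls; cat > h.py <<'E'
import numpy as np, cv2
from bench import ctrl
def cal(n): return ctrl.get_calibration(n)
def f(c): return 210/np.tan(np.radians(c['fov_y'])/2)
def cw(c,p): return np.array(c['R']).T@(np.array(p)-np.array(c['t']))
def proj(c,X):
    p=np.array(c['R'])@np.array(X)+np.array(c['t']); s=p[:2]/p[2]; s=s*(1+c['k1']*(s@s)); return s*f(c)+[c['cx'],c['cy']]
def unproj(c,u,v,z):
    d=(np.array([u,v])-[c['cx'],c['cy']])/f(c); s=d.copy()
    for _ in range(30): s=d/(1+c['k1']*(s@s))
    R=np.array(c['R']); o=-R.T@np.array(c['t']); r=R.T@np.array([*s,1]); return o+r*(z-o[2])/r[2]
def save(im,n): cv2.imwrite('pics/'+n+'.png',cv2.cvtColor(im,cv2.COLOR_RGB2BGR))
E
python3 - <<'E'
from h import *
for n in ('top','scene'):
    im=ctrl.get_image(n); save(im,n+'0'); c=cal(n)
    print(n,f(c),c['k1'],cw(c,[0,0,0]).round(3))
    for t in ['disc','big_disc','square','cap','cell','beaker','jar','disc_center','cap_grip','cell_rim','cup_floor']:
        try:
            for d in ctrl.search_frame(n,t)[:3]: 
                X=cw(c,d['point']);print(t,round(d['confidence'],2),X.round(3),proj(c,X).round())
        except Exception as e: print(t,e)
a=cv2.imread('pics/top0.png');b=cv2.imread('pics/scene0.png')
print(ctrl.get_obs())
E
```

```text
pics
top 448.5288011396354 -0.030385947218303157 [0.501 0.013 1.003]
disc 0.53 [ 0.384 -0.268  0.018] [419. 290.]
disc 0.51 [ 0.447 -0.225  0.014] [398. 261.]
big_disc 0.55 [ 0.488 -0.35   0.013] [455. 241.]
square 0.73 [ 0.549 -0.227  0.014] [397. 214.]
cap 0.71 [0.522 0.295 0.026] [160. 230.]
cap 0.67 [0.461 0.4   0.021] [114. 259.]
cap 0.27 [ 0.728 -0.124  0.085] [353. 127.]
cell 0.86 [0.529 0.056 0.015] [269. 225.]
cell 0.33 [ 0.485 -0.349  0.018] [455. 242.]
beaker 0.66 [0.746 0.12  0.045] [237. 126.]
jar 0.7 [ 0.729 -0.124  0.087] [353. 126.]
disc_center 0.73 [ 0.446 -0.218  0.017] [395. 261.]
cap_grip 0.97 [0.521 0.293 0.021] [162. 231.]
cap_grip 0.78 [0.465 0.398 0.021] [115. 257.]
cell_rim 0.82 [0.535 0.054 0.016] [270. 223.]
scene 397.5580615872766 -0.07396122005542917 [ 1.246 -0.087  0.588]
disc 0.65 [ 0.453 -0.224  0.013] [161. 215.]
big_disc 0.85 [ 0.501 -0.35   0.01 ] [104. 235.]
square 0.5 [ 0.552 -0.229  0.014] [156. 242.]
cap 0.66 [0.538 0.298 0.021] [380. 212.]
cap 0.58 [0.476 0.404 0.022] [410. 193.]
cell 0.73 [0.555 0.053 0.013] [282. 230.]
beaker 0.59 [0.72  0.12
[... 448 characters left out ...]
        1.08860927e+00, -1.90260112e-02]), 'joint_velocities': array([-0.00167043, -0.00056494,  0.00185433, -0.000194  , -0.00011796,
        0.00223579]), 'joint_torque': array([ 1.90246719e-03, -5.44582558e+01, -2.74042332e+01,  6.45535695e-02,
        1.68129557e-02,  9.14953063e-06]), 'eef_pos': array([ 0.15573777, -0.60525959,  0.22267615]), 'eef_rot': array([[ 9.68463115e-01,  2.49156968e-01,  1.34282355e-05],
       [ 2.49156968e-01, -9.68463115e-01,  2.29599267e-05],
       [ 1.87253765e-05, -1.88901037e-05, -1.00000000e+00]]), 'ft_force': array([-0.29262993, -0.29319602,  0.22375857]), 'ft_torque': array([-0.01729467,  0.03628321,  0.03440534]), 'gripper_width': 0.0879669235487641}
```

View pics/top0.png

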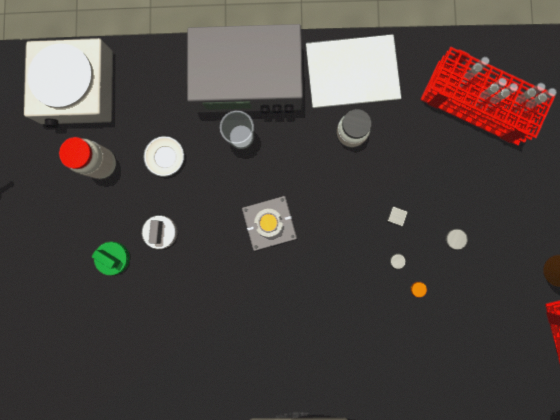

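View pics/scene0.png

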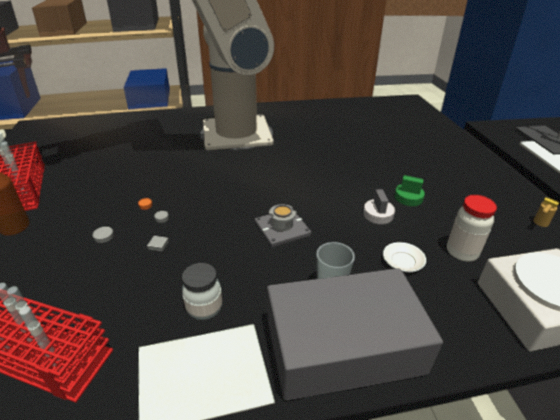

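Top view: candidates for the blank are the small grey disc (398,261), the orange disc (419,290, excluded by colour), the larger disc (456,239) and the square (397,216). The small grey one fits. Cap: the white one with a grey bar at (159,232), not the green one (110,258). Cell at (269,223). I'll confirm these in one enlarged crop.

```bash
python3 - <<'E'
from h import *
a=cv2.imread('pics/top0.png');c=cal('top')
def crop(u,v,w,h,s): return cv2.resize(a[v-h//2:v+h//2,u-w//2:u+w//2],None,fx=s,fy=s,interpolation=cv2.INTER_CUBIC)
A=crop(269,223,66,66,6);B=crop(159,232,66,66,6);C=crop(425,250,132,32*2,6)
out=np.vstack([np.hstack([A,B]),C[:, :792]])
out=cv2.resize(out,None,fx=.76,fy=.76);cv2.imwrite('pics/crop1.png',out)
hsv=cv2.cvtColor(a,cv2.COLOR_BGR2HSV);g=a.max(2)
n,l,s,ce=cv2.connectedComponentsWithStats((g>95).astype(np.uint8))
for i in range(1,n):
    if s[i,4]>60 and 130<ce[i][0]<480 and 190<ce[i][1]<310:
        m=(l==i).astype(np.uint8);r=cv2.minAreaRect(np.argwhere(m)[:,::-1].astype(np.float32))
        print(ce[i].round(1),s[i,4],s[i,:4],np.round(r[0],1),np.round(r[1],1),round(r[2],1),unproj(c,*ce[i],0.012).round(4))
w=((hsv[...,1]>120)&(g>120)&(hsv[...,0]>15)&(hsv[...,0]<35)).astype(np.uint8)
n,l,s,ce=cv2.connectedComponentsWithStats(w)
for i in range(1,n):
    if s[i,4]>40: print('gold',ce[i],s[i],unproj(c,*ce[i],0.052).round(4))
E
```

```text
[268.8 222.8] 2010 [242 196  54  55] [268.9 222.8] [44.6 46.1] 74.5 [0.535  0.0567 0.012 ]
[397.4 215.9] 254 [388 207  20  19] [397.4 215.8] [15.8 15.8] 18.4 [ 0.5454 -0.227   0.012 ]
[158.3 231.7] 837 [141 215  35  34] [158.  231.5] [33. 34.] 90.0 [0.5196 0.3034 0.012 ]
[456.6 238.7] 336 [447 229  21  21] [457. 239.] [20. 20.] 90.0 [ 0.4928 -0.3552  0.012 ]
[397.7 260.9] 181 [391 254  15  15] [398. 261.] [14. 14.] 90.0 [ 0.4467 -0.2245  0.012 ]
[418.6 289.2] 206 [411 282  16  16] [418.5 289.5] [15. 15.] 90.0 [ 0.3845 -0.268   0.012 ]
gold [267.96929825 222.22807018] [260 214  17  17 228] [0.535  0.0566 0.052 ]
gold [418.74719101 289.16853933] [411 282  16  15 178] [ 0.3892 -0.257   0.052 ]
```

View pics/crop1.png

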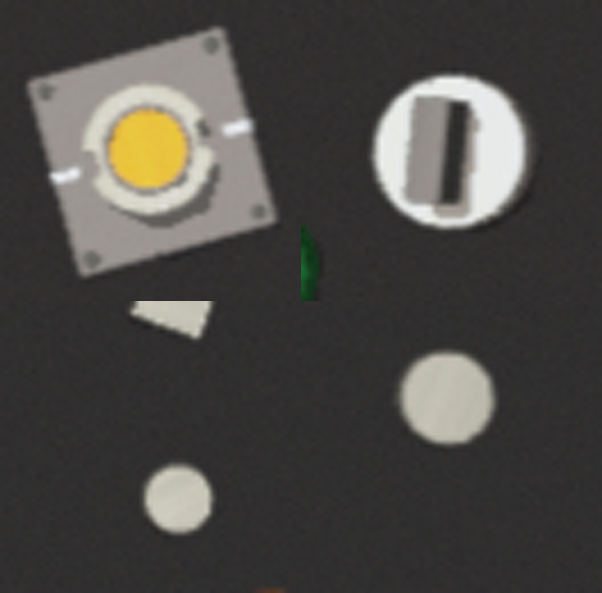

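The crop confirms it: small round blank at (398,261), 14 px ≈ 32 mm, clearly smaller than the big disc. Cell yaw ≈ +16° (marks and base edge), cap bar yaw ≈ −5°. Moving over the blank.

>>> carry_out(
  deltas="20 26 -6 0;20 26 -6 0;20 26 -6 0;20 26 -6 0;20 26 -6 0",
  fingers=1,
)

```text
t: 1.62
eef_pos: [0.2564, -0.4741, 0.1925]
eef_rot: [[0.969, 0.249, 0.0], [0.249, -0.969, -0.0], [0.0, 0.0, -1.0]]
ft_force: [0.4, -0.0, -0.4]
gripper_width: 0.0879
```

>>> carry_out(
  deltas="20 26 -6 0;20 26 -6 0;20 26 -6 0;20 26 -6 0;20 26 -6 0",
)

```text
t: 2.03
eef_pos: [0.3566, -0.3441, 0.1627]
eef_rot: [[0.969, 0.249, 0.0], [0.249, -0.969, -0.0], [0.0, 0.001, -1.0]]
ft_force: [-0.1, -0.7, 0.0]
gripper_width: 0.088
```

>>> carry_out(
  deltas="18 24 -6 0;18 24 -6 0;18 24 -6 0;18 24 -6 0;18 24 -6 0",
)

```text
t: 2.45
eef_pos: [0.4466, -0.224, 0.1326]
eef_rot: [[0.968, 0.249, 0.0], [0.249, -0.968, -0.0], [0.0, 0.0, -1.0]]
ft_force: [0.9, -0.5, 0.4]
gripper_width: 0.088
```

```bash
cat >> h.py <<'E'
def wr(name,t,z):
    c=cal('wrist'); im=ctrl.get_image('wrist'); save(im,name); o=ctrl.get_obs()
    print('eef',o['eef_pos'].round(4),'t',o['t'])
    for d in ctrl.search_frame('wrist',t)[:3]:
        X=cw(c,d['point']);print(t,round(d['confidence'],2),X.round(4),proj(c,X).round())
    g=im.max(2).astype(np.uint8)
    n,l,s,ce=cv2.connectedComponentsWithStats((g>110).astype(np.uint8))
    for i in range(1,n):
        if s[i,4]>300: print(ce[i].round(1),s[i],unproj(c,*ce[i],z).round(4))
    return c,im
E
python3 -c "
from h import *
wr('w1','disc',.012)"
```

```text
eef [ 0.4486 -0.221   0.1317] t 2.5
disc 0.59 [ 0.449  -0.2269  0.0128] [287. 202.]
disc 0.56 [ 0.386  -0.267   0.0109] [314. 283.]
[ 7.5 36.5] [   0    0   20   68 1054] [0.5201 0.0039 0.012 ]
[320.   76.1] [ 286   41   69   71 2711] [ 0.5467 -0.2265  0.012 ]
[454.5 186.9] [ 424  157   62   61 2923] [ 0.4943 -0.3526  0.012 ]
[282.5 201.4] [ 260  179   46   45 1594] [ 0.4487 -0.2235  0.012 ]
[140.5 291.9] [  98  245   87   83 2224] [ 0.3408 -0.1252  0.012 ]
[423.8 293.4] [ 381  246   86   81 2265] [ 0.3999 -0.3617  0.012 ]
[314.2 282. ] [ 295  262   40   41 1327] [ 0.3874 -0.2669  0.012 ]
[316.2 361.4] [   54   310   506   110 23900] [ 0.3108 -0.2906  0.012 ]
[ 23.1 362.2] [   0  334   53   58 2535] [ 0.2361 -0.0247  0.012 ]
[538.2 362.2] [ 511  334   49   60 2253] [ 0.3572 -0.4969  0.012 ]
```

View pics/w1.png

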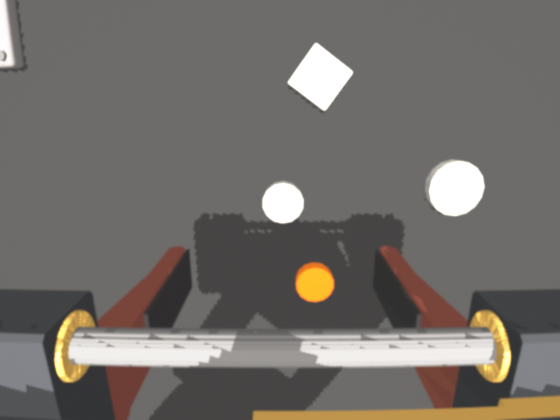

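Wrist view: blank at (283,202), square (320,76), big disc (455,187), orange look-alike (314,282), all as expected. I'll descend partway and re-measure once the arm is still.

>>> carry_out(
  deltas="0.5 0.5 -20 0;0.5 0.5 -20 0;0 0 -20 0;0 0 -10 0;0 0 0 0",
)

```text
t: 2.97
eef_pos: [0.4452, -0.2241, 0.061]
eef_rot: [[0.969, 0.249, -0.003], [0.249, -0.969, 0.002], [-0.003, -0.002, -1.0]]
ft_force: [-0.7, -0.0, 0.6]
gripper_width: 0.0877
```

>>> carry_out(
  deltas="0 0 0 0;0 0 0 0;0 0 0 0;0 0 0 0;0 0 0 0",
)

```text
t: 3.38
eef_pos: [0.4472, -0.2246, 0.0634]
eef_rot: [[0.968, 0.249, 0.001], [0.249, -0.968, -0.001], [0.001, 0.001, -1.0]]
ft_force: [0.7, -0.1, 0.1]
gripper_width: 0.088
```

```bash
python3 -c "
from h import *
wr('w2','disc',.012)"
```

```text
eef [ 0.447  -0.2245  0.0633] t 3.4333
disc 0.95 [ 0.3917 -0.2617  0.0111] [316. 322.]
disc 0.91 [ 0.4489 -0.2254  0.0109] [285. 230.]
[331.2  67. ] [ 287   21   89   92 4477] [ 0.5466 -0.2264  0.012 ]
[501.7 210.6] [ 463  174   79   75 4525] [ 0.4944 -0.3517  0.012 ]
[281.6 229.4] [ 255  202   55   56 2371] [ 0.4492 -0.2234  0.012 ]
[423.8 293.1] [ 381  246   85   80 1801] [ 0.4297 -0.3239  0.012 ]
[139.6 293.5] [  99  248   84   78 1791] [ 0.3836 -0.1449  0.012 ]
[321.4 318.4] [ 298  303   49   28 1112] [ 0.3957 -0.2642  0.012 ]
[283.1 348.7] [   53   310   458    73 17990] [ 0.3666 -0.2456  0.012 ]
[ 23.  361.8] [   0  334   52   58 2405] [ 0.3062 -0.0693  0.012 ]
[538.4 363.2] [ 512  335   48   58 2225] [ 0.3964 -0.4267  0.012 ]
[432.6 411.7] [ 252  395  308   25 4034] [ 0.3393 -0.3663  0.012 ]
```

>>> carry_out(
  deltas="1 0.5 -18 0;1 0.5 -16 0;0 0 -14 0;0 0 -7 0;0 0 -3 0",
)

```text
t: 3.9
eef_pos: [0.4482, -0.2229, 0.0038]
eef_rot: [[0.968, 0.249, -0.002], [0.249, -0.968, 0.001], [-0.001, -0.001, -1.0]]
ft_force: [-0.6, -0.3, 0.6]
gripper_width: 0.0879
```

>>> carry_out(
  deltas="0 0 0 0;0 0 0 0;0 0 0 0;0 0 0 0;0 0 0 0",
  fingers=-1,
  grip_force=20,
)

```text
t: 4.32
eef_pos: [0.4491, -0.2234, 0.0052]
eef_rot: [[0.968, 0.249, 0.001], [0.249, -0.968, -0.0], [0.001, 0.001, -1.0]]
ft_force: [0.8, 0.8, -0.7]
gripper_width: 0.0578
```

>>> carry_out(
  deltas="0 0 0 0;0 0 0 0;0 0 0 0;0 0 0 0;0 0 0 0",
)

```text
t: 4.73
eef_pos: [0.4488, -0.2233, 0.0047]
eef_rot: [[0.968, 0.249, 0.0], [0.249, -0.968, -0.0], [0.0, 0.0, -1.0]]
ft_force: [-0.2, 0.0, 0.8]
gripper_width: 0.0309
```

>>> carry_out(
  deltas="0 0 8 0;0 0 22 0;0 0 35 0;0 0 35 0;0 0 15 0",
)

```text
t: 5.15
eef_pos: [0.4502, -0.224, 0.1237]
eef_rot: [[0.968, 0.249, 0.004], [0.249, -0.968, -0.002], [0.003, 0.003, -1.0]]
ft_force: [1.3, -0.6, -0.9]
gripper_width: 0.031
```

>>> carry_out(
  deltas="3 15 0 0;5 30 0 0;5 30 0 0;5 30 0 0;5 30 0 0",
)

```text
t: 5.57
eef_pos: [0.4716, -0.0871, 0.1203]
eef_rot: [[0.969, 0.248, 0.0], [0.248, -0.969, -0.0], [0.0, 0.0, -1.0]]
ft_force: [0.7, -0.1, -1.0]
gripper_width: 0.0314
```

>>> carry_out(
  deltas="5 30 0 0;5 30 0 0;5 30 0 0;5 30 0 0;3 13 0 0",
)

```text
t: 5.98
eef_pos: [0.4949, 0.0476, 0.1202]
eef_rot: [[0.968, 0.251, 0.001], [0.251, -0.968, 0.001], [0.001, -0.0, -1.0]]
ft_force: [-0.2, 0.9, -0.7]
gripper_width: 0.0312
```

>>> carry_out(
  deltas="0 0 0 0;0 0 0 0;0 0 0 0;0 0 0 0;0 0 0 0",
)

```text
t: 6.4
eef_pos: [0.4945, 0.0438, 0.1197]
eef_rot: [[0.969, 0.248, -0.0], [0.248, -0.969, -0.0], [-0.0, 0.0, -1.0]]
ft_force: [0.9, -0.2, 0.4]
gripper_width: 0.0313
```

```bash
cat >> h.py <<'E'
def gold(c,im,z=.052):
    hsv=cv2.cvtColor(im,cv2.COLOR_RGB2HSV);g=im.max(2)
    w=((hsv[...,1]>120)&(g>100)&(hsv[...,0]>15)&(hsv[...,0]<35)).astype(np.uint8)
    n,l,s,ce=cv2.connectedComponentsWithStats(w)
    for i in range(1,n):
        if s[i,4]>300:
            q=np.array(s[i,:2])+s[i,2:4]/2
            print('gold',ce[i].round(1),s[i],unproj(c,*ce[i],z).round(4),unproj(c,*q,z).round(4))
E
python3 -c "
from h import *
c,im=wr('w3','cell_rim',.05); gold(c,im)"
```

```text
eef [0.4946 0.0438 0.1197] t 6.45
cell_rim 0.97 [0.5427 0.0541 0.0121] [285. 143.]
[ 3.6 98. ] [  0  67  10  62 442] [0.531  0.2335 0.05  ]
[279.4 146.7] [  208    79   144   139 19112] [0.5428 0.0582 0.05  ]
[282.1 273.7] [ 248  238   69   71 3751] [0.4594 0.0352 0.05  ]
[282.2 350.4] [ 194  313  177   73 6590] [0.3991 0.0198 0.05  ]
[ 31.3 346.8] [   0  330   66   34 1983] [0.3513 0.2049 0.05  ]
[530.3 347. ] [ 499  330   61   34 1851] [ 0.4452 -0.1635  0.05  ]
[331.9 412.5] [ 101  400  403   20 4993] [ 0.352  -0.0328  0.05  ]
gold [201.2 348.7] [194 312  19  74 740] [0.387  0.0779 0.052 ] [0.3872 0.0763 0.052 ]
gold [362.7 348.1] [352 312  20  74 714] [ 0.4167 -0.0366  0.052 ] [ 0.4159 -0.0364  0.052 ]
gold [331.5 412.5] [ 101  399  403   21 5020] [ 0.3538 -0.0317  0.052 ] [ 0.3513 -0.0088  0.052 ]
```

View pics/w3.png

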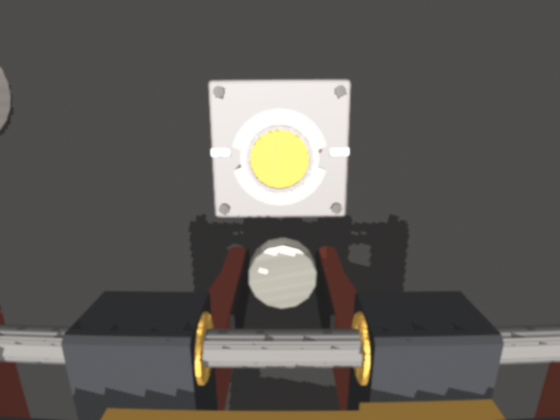

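Wrist view: cup floor (yellow) at about (279,159), marks at (221,152) and (340,152), and the blank held level between the pads at (283,274).

```bash
python3 - <<'E'
from h import *
c=cal('wrist'); im=cv2.imread('pics/w3.png').astype(int)
m=((im[...,2]-im[...,0])>70).astype(np.uint8); m[230:]=0
n,l,s,ce=cv2.connectedComponentsWithStats(m)
for i in range(1,n):
    if s[i,4]>100:
        (x,y),ax,_=cv2.fitEllipse(max(cv2.findContours((l==i).astype(np.uint8),0,1)[0],key=len))
        print(ce[i],s[i],(x,y),ax,unproj(c,x,y,.052).round(4))
g=im.max(2)
# base edges
q=((g>150)).astype(np.uint8);q[225:]=0;q[:,:180]=0;q[:,380:]=0
r=cv2.minAreaRect(np.argwhere(q)[:,::-1].astype(np.float32));print(r)
P=np.array([unproj(c,u,v,.014)[:2] for u,v in cv2.boxPoints(r)]);print(P.mean(0),[np.degrees(np.arctan2(*(P[(i+1)%4]-P[i])[::-1])).round(1) for i in range(4)],[np.linalg.norm(P[(i+1)%4]-P[i]).round(4) for i in range(4)])
sub=g[135:170]; 
for lo,hi in((200,236),(326,360)):
    mm=np.argwhere(g[140:165,lo:hi]>235)+[140,lo]; ce=mm.mean(0)[::-1]; print('mark',ce,len(mm),unproj(c,*ce,.014).round(4))
# disc
d=cv2.imread('pics/w3.png')[235:312,245:320].max(2)
cn=max(cv2.findContours((d>100).astype(np.uint8),0,1)[0],key=len);e=cv2.fitEllipse(cn);x,y=e[0];x+=245;y+=235
for z in(.115,.127):print('disc',(x,y),e[1],unproj(c,x,y,z).round(4))
E
```

```text
[279.05249442 158.7256143 ] [ 250  130   59   59 2686] (279.05316162109375, 158.7165985107422) (57.301692962646484, 57.87556457519531) [0.5358 0.0568 0.052 ]
((279.0, 148.0), (136.0, 142.0), 90.0)
[0.53622509 0.05728523] [np.float64(-75.7), np.float64(-163.0), np.float64(104.3), np.float64(11.4)] [np.float64(0.0983), np.float64(0.0983), np.float64(0.1078), np.float64(0.0983)]
mark [224.08453237 151.76258993] 556 [0.5258 0.0956 0.014 ]
mark [335.76907631 151.76706827] 498 [0.5458 0.0173 0.014 ]
disc (281.9561958312988, 273.45845794677734) (67.88512420654297, 70.18872833251953) [0.4897 0.0432 0.115 ]
disc (281.9561958312988, 273.45845794677734) (67.88512420654297, 70.18872833251953) [0.4952 0.0446 0.127 ]
```

>>> carry_out(
  deltas="10 3 0 0;15 4.5 -5 0;10.5 3.5 -10 0;5 1.5 -15 0;0 0 -15 0",
)

```text
t: 6.92
eef_pos: [0.5381, 0.0576, 0.0747]
eef_rot: [[0.968, 0.249, 0.003], [0.249, -0.969, 0.0], [0.003, 0.001, -1.0]]
ft_force: [-0.2, -0.5, -0.9]
gripper_width: 0.0311
```

>>> carry_out(
  deltas="0 0 -6 0;0 0 -3 0;0 0 0 0;0 0 0 0;0 0 0 0",
)

```text
t: 7.33
eef_pos: [0.5358, 0.0572, 0.0664]
eef_rot: [[0.968, 0.249, 0.001], [0.249, -0.968, 0.0], [0.001, 0.0, -1.0]]
ft_force: [-0.2, -0.4, -0.8]
gripper_width: 0.0311
```

>>> carry_out(
  deltas="0 0 0 0;0 0 0 0;0 0 0 0;0 0 0 0;0 0 0 0",
)

```text
t: 7.75
eef_pos: [0.5353, 0.0572, 0.0658]
eef_rot: [[0.968, 0.249, 0.0], [0.249, -0.968, 0.0], [0.0, 0.0, -1.0]]
ft_force: [-0.6, -0.0, -0.8]
gripper_width: 0.0312
```

```bash
python3 - <<'E'
from h import *
o=ctrl.get_obs();print(o['eef_pos'],o['ft_force'],o['gripper_width'])
c=cal('wrist');im=ctrl.get_image('wrist');save(cv2.resize(im[130:350,150:410],None,fx=2.5,fy=2.5),'w4')
E
```

```text
[0.53530444 0.05722729 0.06582627] [-0.6426431  -0.0274907  -0.84389078] 0.031245521347631332
```

View pics/w4.png

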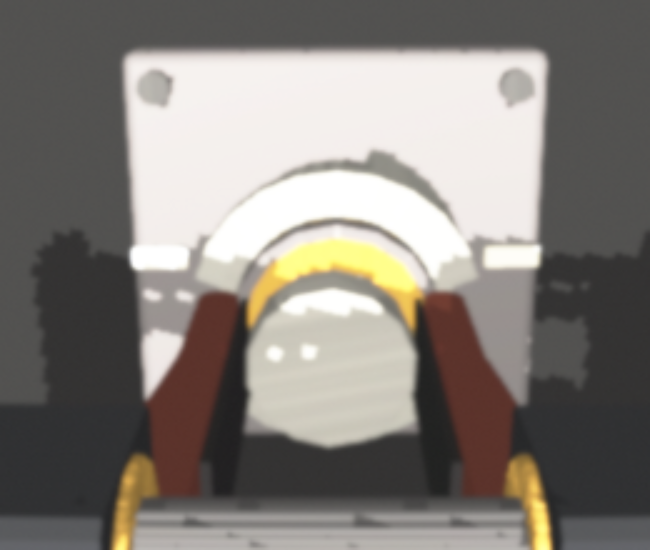

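The blank is over the cup, about 1 mm to the left (disc centre x=331, socket centre x=336 in the crop). I'll correct that, lower it, then open.

>>> carry_out(
  deltas="0.3 -1 -2 0;0 0 -2 0;0 0 -2 0;0 0 -2 0;0 0 0 0",
)

```text
t: 8.22
eef_pos: [0.5354, 0.0562, 0.0572]
eef_rot: [[0.968, 0.249, -0.0], [0.249, -0.968, -0.0], [-0.0, -0.0, -1.0]]
ft_force: [0.1, 0.6, -1.3]
gripper_width: 0.0312
```

>>> carry_out(
  deltas="0 0 0 0;0 0 0 0;0 0 0 0;0 0 0 0;0 0 0 0",
)

```text
t: 8.63
eef_pos: [0.5355, 0.0562, 0.0577]
eef_rot: [[0.968, 0.249, 0.0], [0.249, -0.968, 0.0], [0.0, 0.0, -1.0]]
ft_force: [-0.0, -1.2, -0.6]
gripper_width: 0.0312
```

>>> carry_out(
  deltas="0 0 0 0;0 0 0 0;0 0 0 0;0 0 0 0;0 0 0 0",
  fingers=0.2,
)

```text
t: 9.05
eef_pos: [0.5356, 0.0562, 0.0577]
eef_rot: [[0.968, 0.249, 0.0], [0.249, -0.968, 0.0], [0.0, 0.0, -1.0]]
ft_force: [-0.7, -0.4, 0.3]
gripper_width: 0.0524
```

>>> carry_out(
  deltas="0 0 5 0;0 0 15 0;0 0 25 0;0 0 25 0;0 0 15 0",
)

```text
t: 9.47
eef_pos: [0.5364, 0.0563, 0.1452]
eef_rot: [[0.968, 0.249, 0.002], [0.249, -0.968, 0.0], [0.002, 0.0, -1.0]]
ft_force: [0.8, 0.6, 0.1]
gripper_width: 0.0526
```

>>> carry_out(
  deltas="-10 -2 0 0;-15 -4 0 0;-10 -2 0 0;0 0 0 0;0 0 0 0",
)

```text
t: 9.88
eef_pos: [0.4996, 0.0481, 0.1421]
eef_rot: [[0.969, 0.249, -0.001], [0.249, -0.969, -0.0], [-0.001, -0.0, -1.0]]
ft_force: [0.2, 0.0, -0.6]
gripper_width: 0.0526
```

```bash
python3 - <<'E'
from h import *
o=ctrl.get_obs();print(o['eef_pos'],o['ft_force'],o['gripper_width'])
c=cal('wrist');im=ctrl.get_image('wrist');save(im,'w5')
E
```

```text
[0.49961676 0.04810951 0.14214124] [ 0.24250513  0.04380766 -0.58467812] 0.052640979648217366
```

View pics/w5.png

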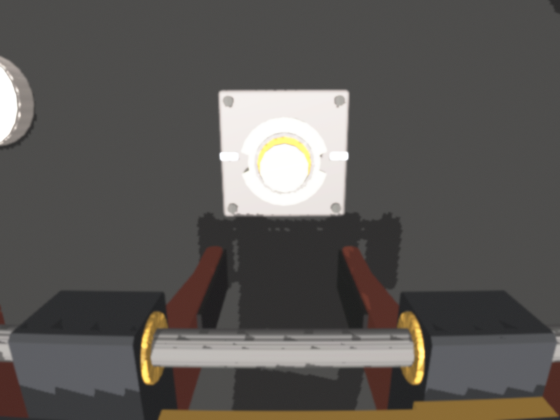

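The blank sits in the cup at (284,168), with a crescent of yellow floor at its top edge. I'll check its height and centring numerically.

```bash
python3 - <<'E'
from h import *
c=cal('wrist');im=cv2.imread('pics/w5.png').astype(int)
for z in (.052,.064): print(z,proj(c,[.5358,.0568,z]).round(1))
m=((im.min(2)>200)).astype(np.uint8)[130:200,255:312]
y=((im[...,2]-im[...,0])>60).astype(np.uint8)[120:210,240:330]
q=np.argwhere(y)+[120,240];print('yellow',q.min(0),q.max(0),len(q))
e=cv2.fitEllipse((np.argwhere(cv2.Canny(cv2.medianBlur(cv2.imread('pics/w5.png'),3)[120:200,255:315],60,150))[:,::-1]).astype(np.float32))
save(cv2.resize(cv2.cvtColor(im[125:205,240:330].astype(np.uint8),cv2.COLOR_BGR2RGB),None,fx=7,fy=7,interpolation=cv2.INTER_CUBIC),'w5c')
# ring predicted edges
for d,z in((.016,.064),(.018,.056)): 
    P=np.array([proj(c,[.5358+d*np.cos(a),.0568+d*np.sin(a),z]) for a in np.linspace(0,6.28,60)]);print(d,P.min(0).round(1),P.max(0).round(1))
E
```

```text
0.052 [283.3 164. ]
0.064 [283.4 166.8]
yellow [137 257] [173 310] 456
0.016 [259.  142.2] [307.8 190.6]
0.018 [256.8 138. ] [310.  190.9]
```

View pics/w5c.png

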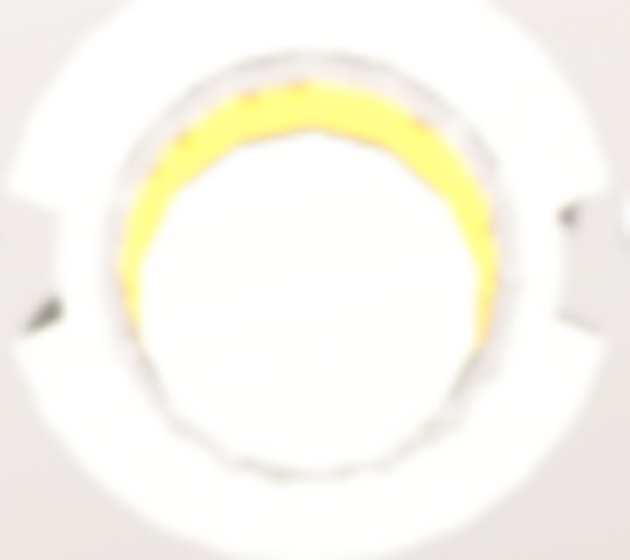

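Seated: its edge spans x 260–309 and y 144–193, against a predicted 259–308 and 142–191. That puts it inside the cup at the right height. Next the cap, turning the wrist on the way.

>>> carry_out(
  deltas="2.4 10 4 0.112;2.4 10 4 0.112;2.4 10 4 0.112;2.4 10 4 0.112;2.4 10 4 0.112",
  fingers=1,
)

```text
t: 10.35
eef_pos: [0.5133, 0.0989, 0.1625]
eef_rot: [[0.684, 0.729, 0.0], [0.729, -0.684, 0.0], [0.0, 0.0, -1.0]]
ft_force: [1.0, -0.0, -0.5]
gripper_width: 0.0825
```

>>> carry_out(
  deltas="2.4 10 2 0.112;2.4 10 2 0.112;2.4 10 2 0.112;2.4 10 2 0.112;2.4 10 2 0.112",
)

```text
t: 10.77
eef_pos: [0.5253, 0.149, 0.1724]
eef_rot: [[0.192, 0.981, 0.0], [0.981, -0.192, 0.0], [0.0, 0.0, -1.0]]
ft_force: [-0.1, -0.2, 1.0]
gripper_width: 0.0877
```

>>> carry_out(
  deltas="2.4 10 0 0.112;2.4 10 0 0.112;2.4 10 0 0.112;2.4 10 0 0.112;2.4 10 0 0.112",
)

```text
t: 11.18
eef_pos: [0.5372, 0.199, 0.1722]
eef_rot: [[-0.358, 0.934, -0.0], [0.934, 0.358, -0.0], [0.0, -0.0, -1.0]]
ft_force: [0.5, -0.0, -0.1]
gripper_width: 0.0879
```

>>> carry_out(
  deltas="2.4 10 0 0.112;2.4 10 0 0.112;2.4 10 0 0.112;2.4 10 0 0.112;2.4 10 0 0.112",
)

```text
t: 11.6
eef_pos: [0.5491, 0.2491, 0.1721]
eef_rot: [[-0.8, 0.6, -0.0], [0.6, 0.8, -0.0], [0.0, -0.0, -1.0]]
ft_force: [-0.0, 0.1, 0.5]
gripper_width: 0.0876
```

>>> carry_out(
  deltas="2.4 10 0 0.112;2.4 10 0 0.112;2.4 10 0 0.112;2.4 10 0 0.112;2.4 10 0 0.112",
)

```text
t: 12.02
eef_pos: [0.5611, 0.299, 0.172]
eef_rot: [[-0.996, 0.084, -0.0], [0.084, 0.996, -0.0], [0.0, -0.0, -1.0]]
ft_force: [0.1, 0.6, -0.1]
gripper_width: 0.0879
```

>>> carry_out(
  deltas="0 0 0 0;0 0 0 0;0 0 0 0;0 0 0 0;0 0 0 0",
)

```text
t: 12.43
eef_pos: [0.5605, 0.2977, 0.1726]
eef_rot: [[-0.996, 0.092, -0.0], [0.092, 0.996, -0.0], [0.0, -0.0, -1.0]]
ft_force: [-0.2, 0.7, 0.1]
gripper_width: 0.0875
```

```bash
python3 - <<'E'
from h import *
c=cal('wrist');im=ctrl.get_image('wrist');save(im,'w6')
o=ctrl.get_obs();print(o['eef_pos'],o['eef_rot'][:2,:2],o['joints'].round(2))
for t in('cap_grip','cap'):
  for d in ctrl.search_frame('wrist',t)[:2]:
    X=cw(c,d['point']);print(t,round(d['confidence'],2),X.round(4),proj(c,X).round())
print(proj(c,[.52,.30,.059]))
E
```

```text
[0.56055288 0.29776905 0.17270035] [[-0.99582303  0.09130442]
 [ 0.09130443  0.99582303]] [ 0.47  0.49  1.64 -0.    1.   -1.01]
cap_grip 0.96 [0.4638 0.405  0.0264] [405.  66.]
cap_grip 0.91 [0.5178 0.3009 0.0198] [281. 145.]
cap 0.89 [0.5157 0.3005 0.0233] [280. 143.]
cap 0.55 [0.4661 0.403  0.0217] [401.  70.]
[279.58964691 153.678029  ]
```

View pics/w6.png

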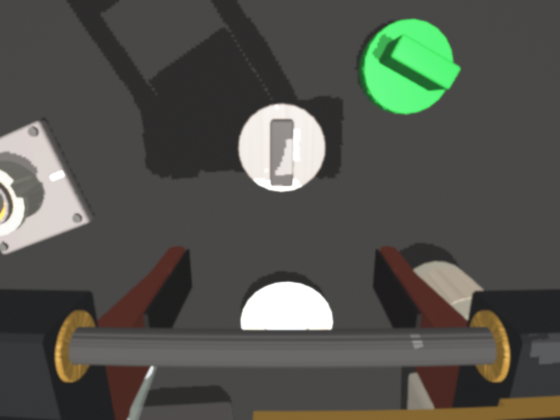

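Cap plate (white) at (282,147), bar centred at (282,153) and parallel to the tool's x. The green look-alike is at (408,66), clear of the fingers.

```bash
python3 - <<'E'
from h import *
c=cal('wrist');im=cv2.imread('pics/w6.png')
r=im[95:200,230:335];g=r.min(2)
m=cv2.morphologyEx((g>90).astype(np.uint8),cv2.MORPH_CLOSE,np.ones((9,9)))
cn=max(cv2.findContours(m,0,1)[0],key=cv2.contourArea);h=cv2.convexHull(cn);e=cv2.fitEllipse(h)
x,y=e[0][0]+230,e[0][1]+95;print(x,y,e[1],unproj(c,x,y,.021).round(4),unproj(c,x,y,.01).round(4))
g=cv2.cvtColor(im,cv2.COLOR_BGR2GRAY)
for v in (122,130,140,150,160,170,180,184): print(v,list(g[v,262:306:2]))
print(list(g[112:194:2,276]))
for p in((282,120,.059),(282,186,.04),(271,125,.059),(271,180,.059)): print(unproj(c,*p).round(4))
E
```

```text
281.39303970336914 147.26421356201172 (88.01078796386719, 89.62682342529297) [0.5195 0.3015 0.021 ] [0.5207 0.3014 0.01  ]
122 [np.uint8(240), np.uint8(244), np.uint8(245), np.uint8(241), np.uint8(181), np.uint8(133), np.uint8(135), np.uint8(136), np.uint8(136), np.uint8(136), np.uint8(136), np.uint8(136), np.uint8(136), np.uint8(137), np.uint8(136), np.uint8(140), np.uint8(220), np.uint8(244), np.uint8(246), np.uint8(244), np.uint8(243), np.uint8(242)]
130 [np.uint8(240), np.uint8(243), np.uint8(244), np.uint8(239), np.uint8(163), np.uint8(138), np.uint8(143), np.uint8(144), np.uint8(144), np.uint8(144), np.uint8(145), np.uint8(146), np.uint8(146), np.uint8(146), np.uint8(144), np.uint8(151), np.uint8(254), np.uint8(255), np.uint8(255), np.uint8(250), np.uint8(242), np.uint8(241)]
140 [np.uint8(239), np.uint8(243), np.uint8(243), np.uint8(237), np.uint8(161), np.uint8(136), np.uint8(143), np.uint8(143), np.uint8(143), np.uint8(143), np.uint8(144), np.uint8(154), np.uint8(201), np.uint8(227), np.uint8(228), np.uint8(222), np.uint8(255), np.uint8(255), np.uint8(255), np.uint8(250), np
[... 1709 characters left out ...]
nt8(244), np.uint8(244), np.uint8(243), np.uint8(207), np.uint8(115), np.uint8(136), np.uint8(144), np.uint8(144), np.uint8(144), np.uint8(144), np.uint8(144), np.uint8(144), np.uint8(144), np.uint8(143), np.uint8(143), np.uint8(143), np.uint8(143), np.uint8(143), np.uint8(142), np.uint8(141), np.uint8(142), np.uint8(141), np.uint8(142), np.uint8(141), np.uint8(141), np.uint8(141), np.uint8(140), np.uint8(145), np.uint8(159), np.uint8(204), np.uint8(223), np.uint8(210), np.uint8(147), np.uint8(138), np.uint8(138), np.uint8(138), np.uint8(160), np.uint8(248), np.uint8(255), np.uint8(243), np.uint8(84)]
[0.4959 0.3042 0.059 ]
[0.5488 0.2994 0.04  ]
[0.4987 0.2959 0.059 ]
[0.5394 0.2918 0.059 ]
```

>>> carry_out(
  deltas="-10 1 -10 0;-15 1.5 -15 0;-11 1 -25 0;-5 0.5 -25 0;0 0 -15 0",
)

```text
t: 13.0
eef_pos: [0.5173, 0.3015, 0.0807]
eef_rot: [[-0.996, 0.09, -0.003], [0.09, 0.996, -0.001], [0.003, -0.002, -1.0]]
ft_force: [0.6, 0.1, -0.5]
gripper_width: 0.088
```

>>> carry_out(
  deltas="0 0 -20 0;0 0 -18 0;0 0 -12 0;0 0 -6 0;0 0 0 0",
  fingers=0,
)

```text
t: 13.42
eef_pos: [0.5189, 0.3018, 0.0256]
eef_rot: [[-0.996, 0.09, -0.002], [0.09, 0.996, -0.001], [0.002, -0.001, -1.0]]
ft_force: [0.0, -1.0, -0.0]
gripper_width: 0.058
```

>>> carry_out(
  deltas="0 0 0 0;0 0 0 0;0 0 0 0;0 0 0 0;0 0 0 0",
)

```text
t: 13.83
eef_pos: [0.5199, 0.3024, 0.0274]
eef_rot: [[-0.996, 0.09, 0.001], [0.09, 0.996, 0.001], [-0.001, 0.001, -1.0]]
ft_force: [-0.3, -0.1, 1.0]
gripper_width: 0.0439
```

>>> carry_out(
  deltas="0 -0.5 -2.4 0;0 0 -2 0;0 0 0 0;0 0 0 0;0 0 0 0",
)

```text
t: 14.25
eef_pos: [0.5195, 0.3017, 0.0221]
eef_rot: [[-0.996, 0.09, -0.0], [0.09, 0.996, -0.0], [0.0, -0.0, -1.0]]
ft_force: [-0.4, -0.7, 0.3]
gripper_width: 0.044
```

>>> carry_out(
  deltas="0 0 0 0;0 0 0 0;0 0 0 0;0 0 0 0;0 0 0 0",
  fingers=-1,
  grip_force=55,
)

```text
t: 14.67
eef_pos: [0.5195, 0.3017, 0.0223]
eef_rot: [[-0.996, 0.09, 0.0], [0.09, 0.996, -0.0], [-0.0, -0.0, -1.0]]
ft_force: [0.4, -0.6, 0.7]
gripper_width: 0.0175
```

>>> carry_out(
  deltas="0 0 0 0;0 0 0 0;0 0 0 0;0 0 0 0;0 0 0 0",
)

```text
t: 15.08
eef_pos: [0.5195, 0.3017, 0.0223]
eef_rot: [[-0.996, 0.09, -0.0], [0.09, 0.996, -0.0], [-0.0, -0.0, -1.0]]
ft_force: [0.3, -0.8, 1.2]
gripper_width: 0.0177
```

>>> carry_out(
  deltas="0 0 10 0;0 0 30 0;0 0 40 0;0 0 40 0;0 0 18 0",
)

```text
t: 15.5
eef_pos: [0.5213, 0.3028, 0.1656]
eef_rot: [[-0.996, 0.09, 0.005], [0.09, 0.996, 0.003], [-0.005, 0.003, -1.0]]
ft_force: [1.4, 0.8, -1.1]
gripper_width: 0.0176
```

>>> carry_out(
  deltas="2.1 -20 0 -0.082;2.1 -20 0 -0.082;2.1 -20 0 -0.082;2.1 -20 0 -0.082;2.1 -20 0 -0.082",
)

```text
t: 15.92
eef_pos: [0.5297, 0.2009, 0.1608]
eef_rot: [[-0.876, 0.483, 0.0], [0.483, 0.876, 0.0], [0.0, 0.0, -1.0]]
ft_force: [-0.4, 0.0, -1.8]
gripper_width: 0.0177
```

>>> carry_out(
  deltas="2.1 -20 0 -0.082;2.1 -20 0 -0.082;2.1 -20 0 -0.082;2.1 -20 0 -0.082;2.1 -20 0 -0.082",
)

```text
t: 16.33
eef_pos: [0.5403, 0.1008, 0.1608]
eef_rot: [[-0.611, 0.792, -0.0], [0.792, 0.611, 0.0], [0.0, 0.0, -1.0]]
ft_force: [0.4, -0.2, -1.7]
gripper_width: 0.0178
```

>>> carry_out(
  deltas="2.1 -20 0 -0.082;2.1 -20 0 -0.082;2.1 -20 0 -0.082;2.1 -20 0 -0.082;2.1 -20 0 -0.082",
)

```text
t: 16.75
eef_pos: [0.5508, 0.0008, 0.1608]
eef_rot: [[-0.244, 0.97, -0.0], [0.97, 0.244, 0.0], [0.0, -0.0, -1.0]]
ft_force: [-0.1, 0.4, -1.3]
gripper_width: 0.0178
```

>>> carry_out(
  deltas="0 0 0 0;0 0 0 0;0 0 0 0;0 0 0 0;0 0 0 0",
)

```text
t: 17.17
eef_pos: [0.5509, 0.0026, 0.1603]
eef_rot: [[-0.25, 0.968, -0.0], [0.968, 0.25, 0.0], [0.0, -0.0, -1.0]]
ft_force: [-0.1, 0.8, -1.9]
gripper_width: 0.0176
```

```bash
python3 - <<'E'
from h import *
c=cal('wrist');im=ctrl.get_image('wrist');save(im,'w7')
o=ctrl.get_obs();print(o['eef_pos'],o['eef_rot'][:2,:2],o['ft_force'],o['gripper_width'],o['joints'].round(2))
E
```

```text
[0.55092128 0.00258993 0.16032672] [[-0.25008103  0.96822491]
 [ 0.9682249   0.25008104]] [ 0.120802   -0.7368583  -2.08014775] 0.017887167139337454 [-0.02  0.4   1.84  0.    0.9  -0.27]
```

View pics/w7.png

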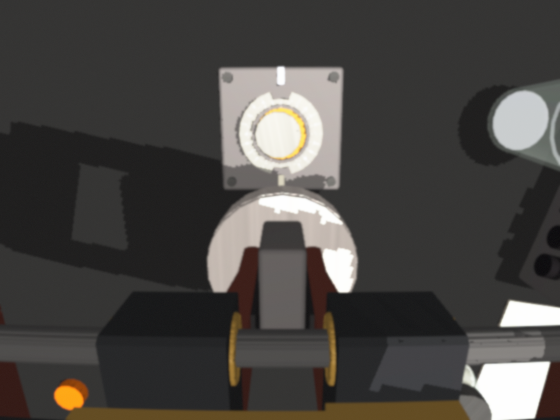

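Cell with the blank seated at (280,133), marks at (281,76) and (281,180), so the notches are in line with the bar. The held cap is at (282,262). Next: numeric offsets.

```bash
python3 - <<'E'
from h import *
from scipy.optimize import least_squares
c=cal('wrist');im=cv2.imread('pics/w7.png');g=cv2.cvtColor(im,cv2.COLOR_BGR2GRAY)
E=cv2.Canny(cv2.GaussianBlur(g,(3,3),0),40,110);pts=np.argwhere(E)[:,::-1]
def fit(x0,r,z,rows,tol=6):
    W=np.array([unproj(c,u,v,z)[:2] for u,v in pts if rows[0]<v<rows[1] and 200<u<365]);x=np.array(x0)
    for tol in (4e-3,2.5e-3,1.5e-3):
        d=np.abs(np.linalg.norm(W-x,axis=1)-r);S=W[d<tol]
        s=least_squares(lambda p:np.linalg.norm(S-p[:2],axis=1)-r,x,loss='soft_l1',f_scale=5e-4);x=s.x
    print(x.round(4),len(S),np.sqrt((s.fun**2).mean()).round(5),'px',proj(c,[*x,z]).round(1));return x
rim=fit([.5358,.0568],.030,.05,(60,185))
capc=fit([.551,.0026],.0365,.159,(184,320))
print('move',(rim-capc)*1e3, 'cap-TCP',capc-ctrl.get_obs()['eef_pos'][:2])
M=[]
for v0,v1 in((66,86),(176,186)):
    q=np.argwhere(g[v0:v1,270:292]>190)+[v0,270]; 
    if len(q): m=q.mean(0)[::-1];M.append(unproj(c,*m,.014));print('mark',m,len(q),M[-1].round(4))
if len(M)>1: d=M[0]-M[1];print(np.degrees(np.arctan2(d[1],d[0])))
R=ctrl.get_obs()['eef_rot'];print('toolyaw',np.degrees(np.arctan2(R[1,0],R[0,0])))
E
```

```text
[0.5361 0.0566] 271 0.00048 px [280.7 133.4]
[0.5508 0.0028] 416 0.00067 px [281.8 267.1]
move [-14.6940392   53.77241809] cap-TCP [-0.00010922  0.00024312]
mark [280.88826816  75.93296089] 179 [0.5255 0.0979 0.014 ]
mark [280.95454545 179.90909091] 44 [0.5465 0.0166 0.014 ]
104.44249605131974
toolyaw 104.48230751758038
```

>>> carry_out(
  deltas="-3 10.8 0 0;-4 15 0 0;-4 15 -10 0;-3 10 -20 0;-0.7 3 -20 0",
)

```text
t: 17.63
eef_pos: [0.5362, 0.0579, 0.1104]
eef_rot: [[-0.25, 0.968, 0.002], [0.968, 0.25, 0.001], [0.0, 0.002, -1.0]]
ft_force: [0.3, -0.8, -2.7]
gripper_width: 0.0176
```

>>> carry_out(
  deltas="0 0 -18 0;0 0 -10 0;0 0 -6 0;0 0 0 0;0 0 0 0",
)

```text
t: 18.05
eef_pos: [0.5366, 0.0557, 0.0766]
eef_rot: [[-0.248, 0.969, 0.0], [0.969, 0.248, 0.0], [-0.0, 0.0, -1.0]]
ft_force: [-0.0, 0.2, -2.3]
gripper_width: 0.0177
```

>>> carry_out(
  deltas="0 0 0 0;0 0 0 0;0 0 0 0;0 0 0 0;0 0 0 0",
)

```text
t: 18.47
eef_pos: [0.5366, 0.0555, 0.0767]
eef_rot: [[-0.248, 0.969, 0.001], [0.969, 0.248, 0.0], [-0.0, 0.001, -1.0]]
ft_force: [0.0, -0.6, -1.5]
gripper_width: 0.0178
```

>>> carry_out(
  deltas="-0.4 0.8 -1 0;0 0 -2 0;0 0 -1.5 0;0 0 -1 0;0 0 0 0",
)

```text
t: 18.88
eef_pos: [0.5357, 0.0563, 0.0704]
eef_rot: [[-0.248, 0.969, -0.001], [0.969, 0.248, -0.0], [0.0, -0.001, -1.0]]
ft_force: [-1.2, 0.1, -1.5]
gripper_width: 0.0177
```

>>> carry_out(
  deltas="0 0 -1 0;0 0 -1 0;0 0 -1 0;0 0 0 0;0 0 0 0",
)

```text
t: 19.3
eef_pos: [0.5359, 0.0563, 0.0679]
eef_rot: [[-0.248, 0.969, -0.0], [0.969, 0.248, -0.0], [0.0, -0.0, -1.0]]
ft_force: [-2.0, 0.2, 2.2]
gripper_width: 0.0179
```

Spring contact at the expected height with about 4 N and no jam on the rim, so the lugs are in the notches. Pressing on.

>>> carry_out(
  deltas="0 0 -1.5 0;0 0 -1.5 0;0 0 -1.5 0;0 0 -1.5 0;0 0 0 0",
)

```text
t: 19.72
eef_pos: [0.5359, 0.0563, 0.0617]
eef_rot: [[-0.248, 0.969, -0.0], [0.969, 0.248, -0.0], [0.0, -0.0, -1.0]]
ft_force: [-2.9, -0.1, 6.1]
gripper_width: 0.0179
```

>>> carry_out(
  deltas="0 0 -1.5 0;0 0 -1.5 0;0 0 -1 0;0 0 -0.5 0;0 0 0 0",
)

```text
t: 20.13
eef_pos: [0.5359, 0.0563, 0.0575]
eef_rot: [[-0.248, 0.969, -0.0], [0.969, 0.248, -0.0], [0.0, -0.0, -1.0]]
ft_force: [-3.1, -0.6, 9.0]
gripper_width: 0.0178
```

>>> carry_out(
  deltas="-0.3 0 -0.5 0;0 0 -0.5 0;0 0 -0.5 0;0 0 0 0;0 0 0 0",
)

```text
t: 20.55
eef_pos: [0.5359, 0.0564, 0.0563]
eef_rot: [[-0.248, 0.969, 0.001], [0.969, 0.248, 0.0], [-0.0, 0.001, -1.0]]
ft_force: [-3.4, -1.1, 10.1]
gripper_width: 0.0176
```

>>> carry_out(
  deltas="0 0 -0.5 0;0 0 0 0;0 0 0 0;0 0 0 0;0 0 0 0",
)

```text
t: 20.97
eef_pos: [0.5359, 0.0563, 0.0563]
eef_rot: [[-0.248, 0.969, 0.001], [0.969, 0.248, -0.0], [-0.0, 0.001, -1.0]]
ft_force: [-5.1, -0.4, 15.1]
gripper_width: 0.0179
```

Home: z stopped at 56.3 mm as computed and the force stepped up to ~17 N net. Turning clockwise.

>>> carry_out(
  deltas="0 0 0 -0.05;0 0 0 -0.08;0 0 0 -0.08;0 0 0 -0.08;0 0 0 -0.08",
  grip_force=60,
)

```text
t: 21.38
eef_pos: [0.537, 0.0561, 0.0563]
eef_rot: [[0.122, 0.993, 0.003], [0.993, -0.122, -0.0], [-0.0, 0.003, -1.0]]
ft_force: [-1.0, -1.8, 11.6]
gripper_width: 0.0178
```

>>> carry_out(
  deltas="0 0 0 -0.08;0 0 0 -0.08;0 0 0 -0.08;0 0 0 -0.08;0 0 0 -0.08",
)

```text
t: 21.8
eef_pos: [0.5374, 0.0561, 0.0563]
eef_rot: [[0.499, 0.867, 0.004], [0.867, -0.499, -0.0], [0.002, 0.003, -1.0]]
ft_force: [-0.2, -3.1, 10.5]
gripper_width: 0.0179
```

```bash
python3 -c "
from h import *
o=ctrl.get_obs();R=o['eef_rot'];print(o['eef_pos'],np.degrees(np.arctan2(R[1,0],R[0,0])),o['ft_force'],o['ft_torque'],o['gripper_width'])"
```

```text
[0.53742765 0.05605979 0.05634795] 60.06762417199058 [-0.18905488 -3.14496341 10.49852368] [-0.53930546  0.20310084  0.10910184] 0.017940552057803972
```

>>> carry_out(
  deltas="0 0 -0.4 -0.08;0 0 0 -0.08;0 0 0 -0.08;0 0 0 -0.08;0 0 0 -0.08",
)

```text
t: 22.22
eef_pos: [0.5375, 0.0558, 0.0563]
eef_rot: [[0.797, 0.604, 0.004], [0.604, -0.797, -0.001], [0.002, 0.003, -1.0]]
ft_force: [-1.4, -4.8, 14.7]
gripper_width: 0.018
```

>>> carry_out(
  deltas="0 0 -0.3 -0.08;0 0 0 -0.08;0 0 0 -0.06;0 0 0 -0.06;0 0 0 -0.04",
)

```text
t: 22.63
eef_pos: [0.5375, 0.0556, 0.0563]
eef_rot: [[0.946, 0.324, 0.004], [0.324, -0.946, -0.001], [0.003, 0.002, -1.0]]
ft_force: [-2.0, -6.3, 19.9]
gripper_width: 0.018
```

>>> carry_out(
  deltas="0 0 0 -0.03;0 0 0 -0.01;0 0 0 0;0 0 0 0;0 0 0 0",
)

```text
t: 23.05
eef_pos: [0.5375, 0.0556, 0.0563]
eef_rot: [[0.957, 0.288, 0.004], [0.288, -0.957, -0.001], [0.003, 0.002, -1.0]]
ft_force: [-1.9, -5.7, 18.8]
gripper_width: 0.0181
```

```bash
python3 -c "
from h import *
o=ctrl.get_obs();R=o['eef_rot'];print(o['eef_pos'],np.degrees(np.arctan2(R[1,0],R[0,0])),o['ft_force'],o['ft_torque'],o['gripper_width'])"
```

```text
[0.53749338 0.05559375 0.05630653] 16.76421910123235 [-1.94958379 -5.7383732  18.84006193] [-1.02530093  0.67122937  0.12889641] 0.018126304976062747
```

Tracking with no stop torque yet (16.8°, stop expected near 14.4°). Turning on until it meets the stop.

>>> carry_out(
  deltas="0 0 0 -0.015;0 0 0 -0.015;0 0 0 -0.01;0 0 0 -0.01;0 0 0 0",
)

```text
t: 23.47
eef_pos: [0.5375, 0.0556, 0.0563]
eef_rot: [[0.971, 0.24, 0.004], [0.24, -0.971, -0.001], [0.003, 0.002, -1.0]]
ft_force: [-3.0, -5.4, 18.8]
gripper_width: 0.0176
```

>>> carry_out(
  deltas="0 0 0 -0.01;0 0 0 -0.01;0 0 0 -0.01;0 0 0 0;0 0 0 0",
)

```text
t: 23.88
eef_pos: [0.5374, 0.0556, 0.0563]
eef_rot: [[0.977, 0.211, 0.004], [0.211, -0.977, -0.001], [0.003, 0.002, -1.0]]
ft_force: [-2.5, -5.5, 18.6]
gripper_width: 0.0176
```

```bash
python3 -c "
from h import *
o=ctrl.get_obs();R=o['eef_rot'];print(o['eef_pos'],np.degrees(np.arctan2(R[1,0],R[0,0])),o['ft_force'],o['ft_torque'],o['gripper_width'])"
```

```text
[0.53744408 0.05558955 0.05628933] 12.189126638507112 [-2.53716686 -5.52028019 18.57630366] [-0.99546235  0.68328401  0.15281643] 0.01759216742433032
```

>>> carry_out(
  deltas="0 0 0 -0.02;0 0 0 -0.02;0 0 0 -0.01;0 0 0 0;0 0 0 0",
)

```text
t: 24.3
eef_pos: [0.5375, 0.0556, 0.0563]
eef_rot: [[0.987, 0.162, 0.004], [0.162, -0.987, -0.001], [0.003, 0.002, -1.0]]
ft_force: [-1.7, -6.4, 18.7]
gripper_width: 0.0181
```

```bash
python3 -c "
from h import *
o=ctrl.get_obs();R=o['eef_rot'];print(o['eef_pos'],np.degrees(np.arctan2(R[1,0],R[0,0])),o['ft_force'],o['ft_torque'],o['gripper_width'])
c=cal('wrist');im=ctrl.get_image('wrist');save(im,'w8')
s=ctrl.get_image('scene');save(s,'s8');save(ctrl.get_image('top'),'t8')
a=cv2.imread('pics/w8.png');b=cv2.imread('pics/t8.png')[193:253,239:299];b=cv2.resize(b,(420,420),interpolation=cv2.INTER_CUBIC)
cv2.imwrite('pics/v8.png',np.hstack([a[:,100:460],b]))"
```

```text
[0.53746681 0.05558939 0.05630483] 9.320335013792405 [-1.66261879 -6.3991482  18.72130134] [-0.99241121  0.70168493  0.24914127] 0.018114309182828192
```

View pics/v8.png

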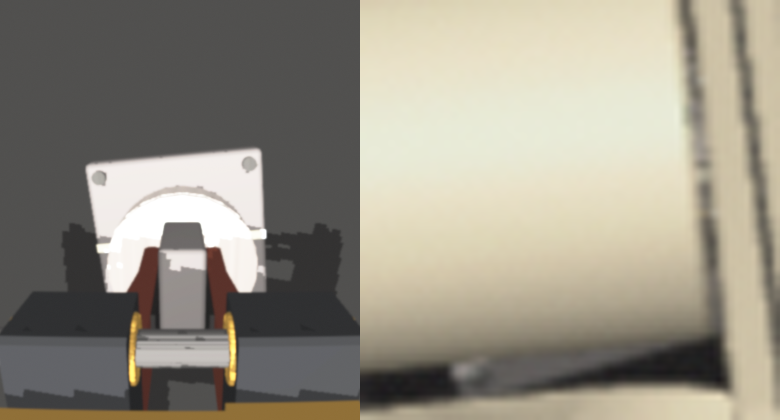

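The wrist view shows the cap flat on the socket with the bar upright in the jaws, turned about 5° past the cell's axis (the top camera is blocked by the arm). Torque has started to rise (0.13 → 0.25 N m), so I'm nudging a little further to make sure of the stop.

>>> carry_out(
  deltas="0 0 0 -0.015;0 0 0 -0.01;0 0 0 0;0 0 0 0;0 0 0 0",
)

```text
t: 24.87
eef_pos: [0.5375, 0.0557, 0.0563]
eef_rot: [[0.99, 0.138, 0.004], [0.138, -0.99, -0.001], [0.003, 0.001, -1.0]]
ft_force: [-2.2, -5.9, 18.9]
gripper_width: 0.0176
```

```bash
python3 -c "
from h import *
o=ctrl.get_obs();R=o['eef_rot'];print(o['eef_pos'],np.degrees(np.arctan2(R[1,0],R[0,0])),o['ft_force'],o['ft_torque'],o['gripper_width'])"
```

```text
[0.53746557 0.05565179 0.05630382] 7.904540271061914 [-2.23690016 -5.91439465 18.9011577 ] [-0.83193421  0.75394096  0.28841917] 0.017593337026541707
```

>>> carry_out(
  deltas="0 0 0 -0.02;0 0 0 -0.02;0 0 0 0;0 0 0 0;0 0 0 0",
)

```text
t: 25.28
eef_pos: [0.5375, 0.056, 0.0563]
eef_rot: [[0.995, 0.099, 0.004], [0.099, -0.995, -0.001], [0.004, 0.001, -1.0]]
ft_force: [-1.7, -2.6, 18.9]
gripper_width: 0.0179
```

```bash
python3 -c "
from h import *
o=ctrl.get_obs();R=o['eef_rot'];print(o['eef_pos'],np.degrees(np.arctan2(R[1,0],R[0,0])),o['ft_force'],o['ft_torque'],o['gripper_width'])
im=ctrl.get_image('wrist');save(im,'w9')
a=cv2.imread('pics/w9.png');cv2.imwrite('pics/v9.png',cv2.resize(a[130:350,180:400],(600,600),interpolation=cv2.INTER_CUBIC))"
```

```text
[0.53748827 0.05603437 0.05629162] 5.680017869200598 [-1.68618759 -2.5912532  18.85043228] [-0.43700001  0.70821046  0.71072429] 0.017857867957590475
```

View pics/v9.png

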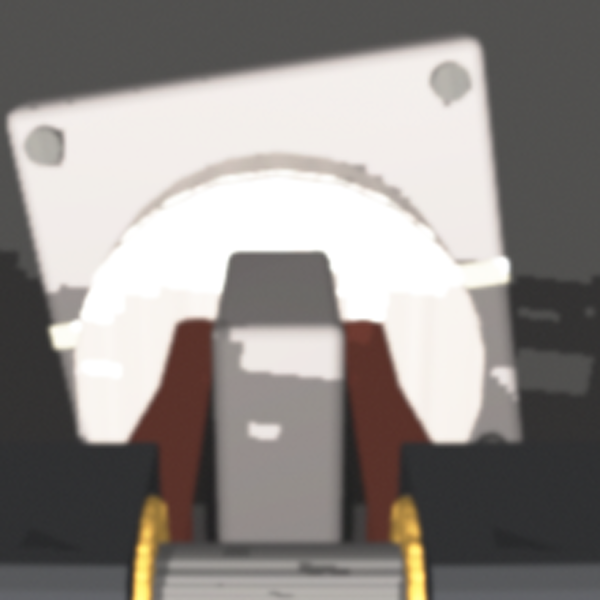

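Torque jumped to 0.71 N m, so it is firmly at the stop. The picture shows the bar square in the jaws and the cap flat on the socket. One still call to check it holds, then I hand in.

>>> carry_out(
  deltas="0 0 0 0;0 0 0 0;0 0 0 0;0 0 0 0;0 0 0 0",
)

```text
t: 25.75
eef_pos: [0.5375, 0.056, 0.0563]
eef_rot: [[0.995, 0.099, 0.004], [0.099, -0.995, -0.001], [0.004, 0.001, -1.0]]
ft_force: [-1.8, -3.1, 16.6]
gripper_width: 0.0178
```

```bash
python3 -c "
from h import *
o=ctrl.get_obs();R=o['eef_rot'];print(o['t'],o['eef_pos'],np.degrees(np.arctan2(R[1,0],R[0,0])),o['ft_force'],o['ft_torque'])
if o['ft_force'][2]>14 and o['eef_pos'][2]<.0568: print(ctrl.job_done())"
```

```text
25.75 [0.53748071 0.05602872 0.05628989] 5.681234439279557 [-1.7876868  -3.07712254 16.60392629] [-0.3987667   0.6832263   0.68200055]
the job is handed in; nothing more can be done
None
```

The small round steel blank is in the spring cup. The bayonet cap is over it, pressed home and turned clockwise to its stop. I handed in at 25.75 s with the arm still gripping, turning and pressing.

- **Blank:** after letting go, its outline in the wrist picture matched a seated blank to within about 2 px.
- **Pressed home:** the tool stopped at 56.3 mm, as computed for the cap on the rim. The last force reading was 16.6 N upward, about 18 N net of the cap's weight, against about 13 N for the spring.
- **At the stop:** torque rose from 0.13 to about 0.7 N m.
- **Disagreed:** I expected the stop near 14.4° of tool yaw, but the firm stop came at 5.7°. That is about 99° of turn rather than 90°, and more than the 7° of notch play alone. The bar looked square in the jaws, but I did not measure whether it had twisted slightly in the grip.
- **Not checked:** the arm blocked the top camera over the cell at the end. I also took no final picture of the other blanks, the beaker and the jar; no move went near them.

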